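# Find the fullest tea tin by its weight

## Task

Slide the tea caddy's retaining rail by its knob all the way back to its stop, away from the tins. Then find by feel which of the three identical closed tins is the heaviest, and finish holding that one up in the gripper, upright and still, with its underside clear above the lids of the other two. Leave the rail back and the other two tins standing upright in the caddy; do not drop or tip over any tin, and leave the mug, the honey jar and the teaspoon where they are.

Things in the scene. Friction and masses are not known exactly. Their poses are not given: they have to be found in the camera images.
- caddy: tea caddy: fixed light wooden board, flat floor 10 mm high, 6 mm lip along the front. Origin on the worktop under the middle tin place; x to the back (away from the robot), y along the row of tins, z up. Board from x = -55 to 125, y = -195 to 195 mm. Tins stand at x = 0, y = -110, 0, 110 mm, within 5 mm. Low side rails with end stops along x at y = +-175 mm, up to 34 mm above the worktop
- rail (a joint): travel of the retaining rail along the caddy's x, m: 0 = over the middle of the tin row, 0.10 = back against its stop. Starts at 0 to 0.03, over the lids, so no tin can be lifted out. An inverted U of 12 mm steel bar: cross bar along y, 106 to 118 mm above the worktop (6 mm over the lids), uprights at y = +-175 mm. About 2 N of friction; stays where left
- rail_knob (a point): top of the upright round wooden knob in the middle of the rail's cross bar, 152 mm above the worktop; the knob is 18 mm in diameter and stands 32 mm above the small steel collar on the bar. It moves with the rail
- tin_a: one of three outwardly identical closed plain metal tins: cylinder 60 mm in diameter, 90 mm tall, flat lid, loose; origin at the centre of its underside, z up. They differ only in weight, anew each time: one, the heaviest, weighs 0.46 to 0.57 kg, the other two 0.14 to 0.29 kg each. The filling may shift 2 mm inside
- tin_b: one of three outwardly identical closed plain metal tins: cylinder 60 mm in diameter, 90 mm tall, flat lid, loose; origin at the centre of its underside, z up. They differ only in weight, anew each time: one, the heaviest, weighs 0.46 to 0.57 kg, the other two 0.14 to 0.29 kg each. The filling may shift 2 mm inside
- tin_c: one of three outwardly identical closed plain metal tins: cylinder 60 mm in diameter, 90 mm tall, flat lid, loose; origin at the centre of its underside, z up. They differ only in weight, anew each time: one, the heaviest, weighs 0.46 to 0.57 kg, the other two 0.14 to 0.29 kg each. The filling may shift 2 mm inside
- mug: cream mug with leaf pattern, 80 x 115 x 102 mm, standing left of the caddy; a bystander; origin at its underside
- honey_jar: glass honey jar with red lid, 65 mm in diameter, 100 mm tall, standing in front of the caddy on the right; a bystander; origin at its underside
- teaspoon: steel teaspoon, 137 x 28 x 13 mm, lying along the caddy's y on the caddy's floor behind the tins, about x = 85 mm in the caddy's frame; a bystander; origin at its underside
Not all that is in view belongs to the job. What is shaped like the tin_c but purple is not meant. What is shaped like the tin_b but purple is not meant.

How it is judged:
By the outcome, as a careful person would: the job done as asked, in the order asked, and still so for the second after the job is handed in, while the arm keeps its last pose, push and grip.
It also fails if it takes over 72 s, if anything falls off the work surface, if the arm or the gripper's body presses on something with over 40 N, if the wrist force passes 120 N, or if a joint passes its speed limit or range.

## Robot

A 7-joint arm with a two-finger parallel gripper is mounted at the origin on the work surface; the furniture and walls round the work are solid. World frame = base frame: x ahead of the robot, y to its left, z up, the work surface at z = 0. Lengths are in m, angles in rad, forces in N, time in s.
With the tool pointing down it reaches from about 0.425 to 0.925 m from the base axis. Payload 6.8 kg.
Tool frame: the origin (TCP) lies at the very end of the fingers, on their centre line; the grasp point (between the pads) lies 19 mm behind it; z points along the fingers, y is the line along which they close (so a half turn about z gives the same grasp; the last joint's range is limited). The gripper opens to 85 mm and grips with 20 to 120 N. Pads are 22 mm wide; open, the fingers measure 114 mm over their backs; the gripper's body (76 mm by 85 mm) begins 54 mm behind the grasp point. The pads swing forward as they close: fully open they stand 13 mm farther back than shut.
Start: joints at [-1.412, 0.477, 0.022, 1.555, -0.011, 1.109, -0.083], TCP at [0.178, 0.651, 0.231] pointing down, gripper open.
Joint ranges: [-2.96, 2.96], [-0.34, 2.1], [-1.41, 1.46], [0.24, 2.44], [-1.37, 4.51], [0.17, 1.92], [-2.96, 2.96]. Speed limits (rad/s): [2.39, 2.39, 3.14, 3.14, 3.14, 3.14, 3.14].

## Interface

Orientations are given as a unit quaternion [w, x, y, z].
In Python, from station import bot gives the robot as it stands. The module is installed in compiled form; this text tells all that it offers.
- The arm moves only by the shell command python3 -m jog 'ROWS' [OPENING] [FORCE]. ROWS is JSON, a list of rows, each a list of 4 numbers: the shift along the tool's x, y, z in cm, then the turn about the tool's z in rad. In form: [[x, y, z, spin], ...]. A call has 1 to 20 rows; each row is the pose to reach, as a shift and turn from the pose commanded when the call began, along the tool's axes at that moment; what a row does not reach only later rows make up. A row lasts 1/12 s, in which the tool goes at most 41.7 mm and 7.16 degrees, less where a joint would pass 70% of its speed; a pose out of reach is approached as far as the arm can. A call with a gripper value outside its range is refused whole. OPENING is the closure, from -1 (fully open) to 1 (shut), set as the call begins (- or left out, the last holds). The fingers move at their own pace and stop on an object; FORCE is the grip in N (left out, the last holds). Time passes only in rows, so rows that repeat a pose let the fingers close. It gives the time, the measured TCP pose, the force, the opening and the grip force at its end, in the units of the state.
- bot.get_obs(): the state, without advancing time (a new reading comes with each control period).
- bot.read_camera(name): name is "scene" or "side" or "wrist"; returns a dict with "pixels" (480x640x3 uint8, red, green, blue), "depth" (480x640 float32, m along the optical axis (not along the pixel's ray), 0 where there is no reading), "fovy" (degrees; the focal length in pixels is half the picture's height over the tangent of half this angle, whatever the lens; pixels are square), "cx", "cy" (the principal point, pixels), "pose" (4x4, takes a point from camera to world coordinates). Camera axes: x right, y down, z forward; pixel columns grow to the right and rows downward; lengths in m; the calibration is good to about 2 mm. A picture is of the moment at which its call begins.
- bot.hand_in(): hands the job in; it is judged then, once.
The state is a dict: "t": time; "q": joint angles; "joint_vel": joint speeds; "joint_torque": joint torques, N m; "eef_pos": TCP position; "tool_rot": TCP orientation; "contact_force": force on the tool from outside, world axes, zero at the start; "torque": the same for the moment, N m; "gripper_width": opening from 0.0 (shut) to 1.0 (fully open); "grasp_force": force on a finger pad.
Only numpy, scipy, OpenCV 4.12 (cv2) and the standard library are available. Lean on these libraries where they do the work, as an engineer would, in place of code of your own. Each camera call takes 0.05 s, during which the arm holds its last target. There are 200 camera calls.

## Working session

There is one attempt and no reset: what is moved stays moved. The work goes in short steps, Python scripts to look and compute and a shell command to move; the robot and the scene stay as the last step left them, time stands still between calls to the robot, and variables do not carry over. Pictures are saved under pics/ and viewed, at most 10 in all, crops included, and the job is handed in when it is done.

```bash
mkdir -p pics; cat > h.py <<'E'
import numpy as np, cv2
from station import bot
def cam(n):
    c=bot.read_camera(n); c['f']=240/np.tan(np.radians(c['fovy'])/2); return c
def pts(c):
    v,u=np.mgrid[:480,:640]; d=c['depth']
    p=np.stack([(u-c['cx'])/c['f']*d,(v-c['cy'])/c['f']*d,d],-1)
    P=np.asarray(c['pose']); w=p@P[:3,:3].T+P[:3,3]; w[d==0]=np.nan; return w
def save(n,im): cv2.imwrite('pics/'+n,cv2.cvtColor(np.ascontiguousarray(im),cv2.COLOR_RGB2BGR))
E
python3 - <<'E'
from h import *
o=bot.get_obs(); print(o)
a=cam('scene');b=cam('side')
for n,c in(('scene',a),('side',b)):
    save(n+'0.png',c['pixels']); np.savez(n+'0.npz',w=pts(c),px=c['pixels']); print(n,c['fovy'],np.round(c['pose'],3).tolist())
E
```

```text
{'t': 0.0, 'q': array([-1.4121008 ,  0.47782664,  0.02231608,  1.55644619, -0.01149915,
        1.10929576, -0.08313894]), 'joint_vel': array([ 0.00140899,  0.00030177, -0.00013711,  0.00012341,  0.00079483,
       -0.00151139,  0.00038188]), 'joint_torque': array([ 2.31746035e-04, -5.96459627e+01,  1.60786137e+00, -2.81205279e+01,
        1.24062863e-02,  9.34906479e-03,  2.99919475e-05]), 'eef_pos': array([0.17780267, 0.65054885, 0.23030968]), 'tool_rot': array([-5.90320750e-05,  1.33000389e-01,  9.91115555e-01, -9.22177977e-04]), 'contact_force': array([-0.65155224,  0.44126977,  0.27999781]), 'torque': array([-0.01286871, -0.02662536,  0.02966676]), 'grasp_force': 0.0, 'gripper_width': 0.999614204541266}
scene 47.009884471967354 [[-0.725, 0.295, -0.622, 1.172], [0.688, 0.282, -0.669, 0.833], [-0.022, -0.913, -0.407, 0.605], [0.0, 0.0, 0.0, 1.0]]
side 52.15091053369639 [[-0.997, -0.044, 0.063, 0.371], [-0.077, 0.611, -0.788, 0.811], [-0.003, -0.791, -0.612, 0.729], [0.0, 0.0, 0.0, 1.0]]
```

View pics/scene0.png

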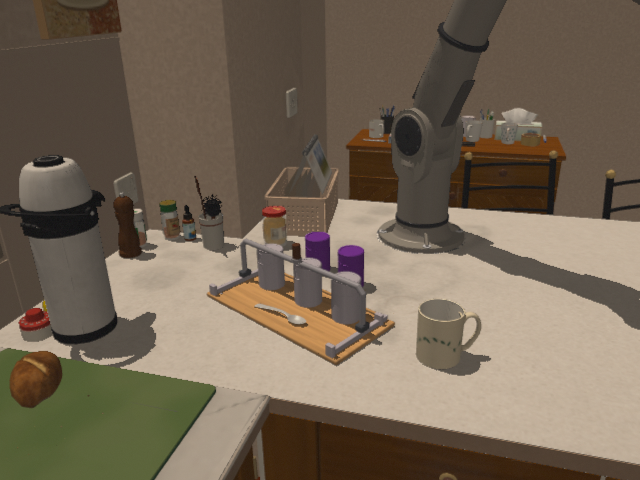

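View pics/side0.png

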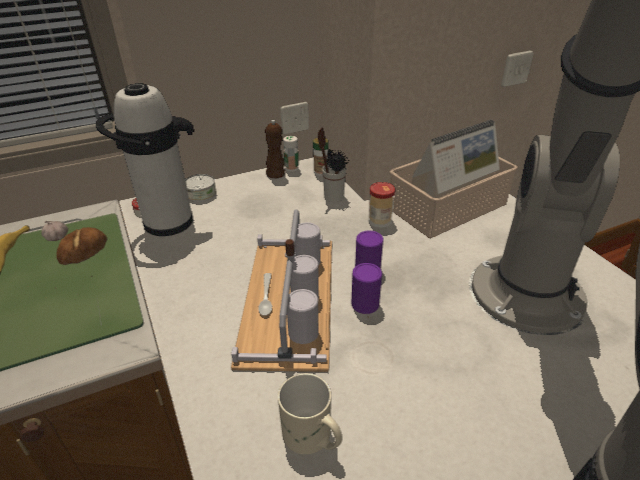

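The scene view shows the caddy with three grey tins at (271,265), (308,285) and (348,298), and the knob at (297,250). Two purple decoys stand in front at (317,250) and (351,265). The mug is at (440,335), the honey jar at (275,225) and the spoon at (285,316). In the side view the knob is at (290,247) and the grey lids at (307,230), (303,265) and (302,299). The grey tins standing on the board are the ones meant; the purple ones stand off it.

```bash
python3 - <<'E'
from h import *
for n in('scene','side'):
    z=np.load(n+'0.npz');w=z['w'];hsv=cv2.cvtColor(z['px'],cv2.COLOR_RGB2HSV);Z=w[...,2]
    H,S,V=[hsv[...,i].astype(int) for i in range(3)]
    roi=np.zeros(Z.shape,bool); roi[190:380,190:420]=1
    def rep(m,t,amin=15):
        k,l,st,ce=cv2.connectedComponentsWithStats((m&roi).astype(np.uint8))
        for i in range(1,k):
            if st[i,4]>=amin:
                p=w[l==i]; print(n,t,st[i,4],ce[i].round(),'med',np.nanmedian(p,0).round(4),'mid',((np.nanpercentile(p,2,0)+np.nanpercentile(p,98,0))/2).round(4),'ext',np.ptp(p,0).round(3))
    rep((S<70)&(abs(Z-.1)<.004),'lid')
    rep((H>120)&(H<155)&(S>100)&(Z>.084),'purple')
    rep((abs(Z-.149)<.007),'knob',5)
    rep((S<90)&(abs(Z-.117)<.004),'bar')
    wood=(H>5)&(H<25)&(S>80)&(abs(Z-.01)<.006)&roi
    p=w[wood][:,:2].astype(np.float32); r=cv2.minAreaRect(p); print(n,'board',r)
    k,l,st,ce=cv2.connectedComponentsWithStats(wood.astype(np.uint8)); i=1+st[1:,4].argmax()
    print('board big',cv2.minAreaRect(w[l==i][:,:2].astype(np.float32)))
z=np.load('side0.npz'); save('crop.png',cv2.resize(z['px'][200:380,220:400],None,fx=3.3,fy=3.3,interpolation=cv2.INTER_CUBIC))
E
```

```text
scene lid 69 [408. 207.] med [0.0664 0.0031 0.1002] mid [ 0.063  -0.0079  0.1001] ext [0.022 0.081 0.008]
scene lid 40 [213. 212.] med [ 0.4434 -0.3462  0.0995] mid [ 0.4386 -0.3485  0.0999] ext [0.04  0.029 0.007]
scene lid 92 [274. 247.] med [ 0.4712 -0.0617  0.0985] mid [ 0.4699 -0.06    0.0987] ext [0.028 0.057 0.006]
scene lid 53 [262. 253.] med [ 0.5091 -0.0568  0.0979] mid [ 0.5085 -0.0558  0.0985] ext [0.018 0.044 0.005]
scene lid 112 [312. 262.] med [0.4647 0.0556 0.0987] mid [0.463  0.0569 0.0987] ext [0.024 0.053 0.005]
scene lid 63 [300. 268.] med [0.5023 0.0605 0.0981] mid [0.502  0.0603 0.0985] ext [0.016 0.045 0.005]
scene lid 156 [350. 276.] med [0.4577 0.158  0.0985] mid [0.4562 0.1595 0.0989] ext [0.028 0.057 0.005]
scene lid 46 [338. 283.] med [0.4958 0.1628 0.0988] mid [0.4949 0.1608 0.0986] ext [0.012 0.038 0.005]
scene lid 31 [362. 294.] med [0.4977 0.2302 0.1006] mid [0.4979 0.2278 0.1003] ext [0.011 0.013 0.008]
scene purple 224 [317. 237.] med [ 0.3496 -0.0499  0.0885] mid [ 0.3483 -0.0511  0.0877] ext [0.061 0.06  0.007]
scene purple 266 [351. 251.] med [0.3
[... 2077 characters left out ...]
475 -0.0488  0.089 ] ext [0.054 0.06  0.01 ]
side purple 509 [367. 273.] med [0.3512 0.0669 0.0897] mid [0.3514 0.0645 0.0888] ext [0.056 0.062 0.011]
side knob 77 [290. 243.] med [0.505  0.0595 0.1511] mid [0.5054 0.0567 0.1488] ext [0.018 0.02  0.013]
side bar 160 [295. 225.] med [ 0.5103 -0.0484  0.1185] mid [ 0.5105 -0.0512  0.1175] ext [0.018 0.119 0.008]
side bar 391 [286. 289.] med [0.4994 0.153  0.1181] mid [0.5003 0.1434 0.117 ] ext [0.02  0.169 0.008]
side board ((0.5803117752075195, -0.022739291191101074), (0.5561524629592896, 0.5656896233558655), 83.54326629638672)
board big ((0.5665624141693115, 0.053989775478839874), (0.08472885936498642, 0.3368740975856781), 5.250696182250977)
```

View pics/crop.png

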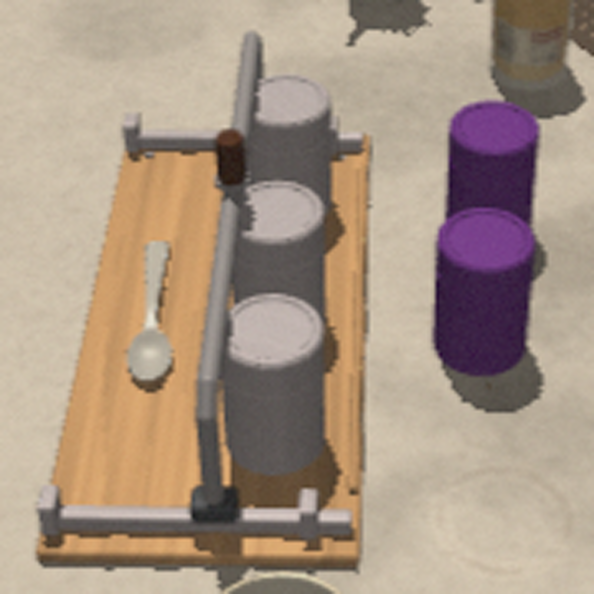

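The crop shows the knob at (230,158), the grey lids at (290,98), (282,210) and (275,327), and the purple pair off the board. In world coordinates:
- Caddy yaw is about 3.1°.
- Tins are at about (.487,-.058), (.480,.058) and (.472,.161).
- The knob is at (.506,.056), so about 73 mm of travel remains.

I'm moving above the knob now.

```bash
python3 -m jog '[[-1,-1,0,0],[-2.8,-2.9,0,-0.02],[-5.2,-5.4,0,-0.04],[-7.8,-8,0,-0.06],[-10.6,-11,0,-0.08],[-13.5,-13.9,0,-0.1],[-16.3,-16.8,0,-0.12],[-19.2,-19.8,0,-0.14],[-22,-22.7,0,-0.16],[-24.8,-25.6,0,-0.18],[-27.7,-28.5,0,-0.2],[-30.5,-31.5,0,-0.22],[-33.3,-34.4,0,-0.24],[-36.2,-37.3,0,-0.26],[-39,-40.3,0,-0.28],[-41.6,-42.9,0,-0.3],[-44,-45.4,0,-0.31],[-45.9,-47.3,0,-0.32],[-47.3,-48.8,0,-0.32],[-47.3,-48.8,0,-0.32]]' -1 40
cat > st.py <<'E'
from h import *
import sys
from scipy.spatial.transform import Rotation as R
o=bot.get_obs(); p=o['eef_pos']; q=o['tool_rot']; M=R.from_quat([q[1],q[2],q[3],q[0]]).as_matrix()
yaw=np.degrees(np.arctan2(M[1,1],M[0,1]))-90
print('t',o['t'],'p',p.round(4),'yaw',yaw.round(2),'F',o['contact_force'].round(2),'w',round(o['gripper_width'],3),'g',round(float(o['grasp_force']),1))
a=[float(x) for x in sys.argv[1:]]
if a: print('tool cm',(M.T@(np.array(a[:3])-p)*100).round(2),'spin to 3.1deg',round(-np.radians(3.1-yaw),3))
E
python3 st.py .506 .0555 .126
```

```text
t: 1.77
eef_pos: [0.5069, 0.0508, 0.2312]
tool_rot: [0.0, -0.023, 1.0, -0.001]
contact_force: [-0.6, -0.6, -0.0]
gripper_width: 0.997
grasp_force: 0.0
t 1.7667 p [0.5069 0.0508 0.2312] yaw 2.66 F [-0.63 -0.58 -0.02] w 0.997 g 0.0
tool cm [ 0.08  0.5  10.52] spin to 3.1deg -0.008
```

```bash
python3 -m jog '[[0,0.2,1,0],[0.1,0.5,3,-0.01],[0.1,0.5,5,-0.01],[0.1,0.5,7,-0.01],[0.1,0.5,8.5,-0.01],[0.1,0.5,9.5,-0.01],[0.1,0.5,10.2,-0.01],[0.1,0.5,10.5,-0.01],[0.1,0.5,10.5,-0.01]]' -1 40
python3 -m jog '[[0,0,0,0],[0,0,0,0],[0,0,0,0],[0,0,0,0],[0,0,0,0],[0,0,0,0],[0,0,0,0],[0,0,0,0],[0,0,0,0],[0,0,0,0]]' 1 40
python3 - <<'E'
from h import *
c=cam('side'); save('grip.png',cv2.resize(c['pixels'][150:400,180:430],None,fx=2.2,fy=2.2))
E
```

```text
t: 2.52
eef_pos: [0.504, 0.0611, 0.1259]
tool_rot: [-0.0, -0.032, 0.999, -0.0]
contact_force: [-0.4, 0.4, -0.3]
gripper_width: 1.0
grasp_force: 0.0
t: 3.35
eef_pos: [0.5052, 0.0548, 0.1274]
tool_rot: [0.001, -0.029, 1.0, -0.003]
contact_force: [-0.9, -15.5, 9.4]
gripper_width: 0.196
grasp_force: 39.1
```

View pics/grip.png

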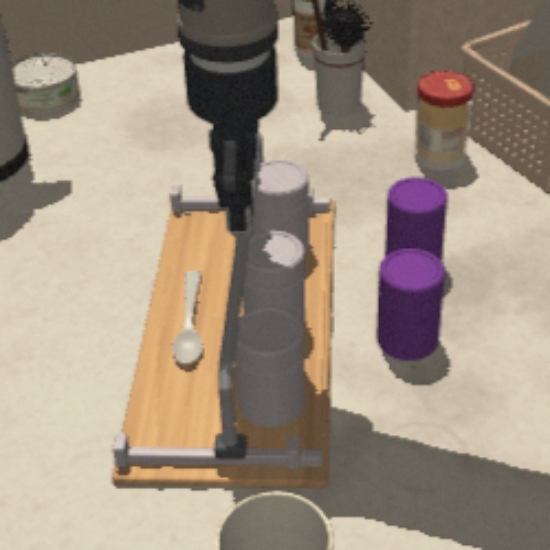

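The knob at about (238,215) is in the fingers. I'll ease off the side load and pull the rail back.

```bash
python3 -m jog '[[0,-0.3,-0.1,0],[0,-0.5,-0.3,0],[-0.4,-0.5,-0.3,0],[-1,-0.5,-0.3,0],[-1.7,-0.5,-0.3,0],[-2.4,-0.5,-0.3,0],[-3.1,-0.5,-0.3,0],[-3.8,-0.5,-0.3,0],[-4.5,-0.5,-0.3,0],[-5.1,-0.5,-0.3,0],[-5.6,-0.5,-0.3,0],[-6,-0.5,-0.3,0],[-6.3,-0.5,-0.3,0],[-6.5,-0.5,-0.3,0],[-6.5,-0.5,-0.3,0]]'
python3 -m jog '[[-0.3,0,0,0],[-0.6,0,0,0],[-0.9,0,0,0],[-0.9,0,0,0],[-0.9,0,0,0]]'
```

```text
t: 4.65
eef_pos: [0.5683, 0.0581, 0.1276]
tool_rot: [-0.002, -0.031, 1.0, -0.001]
contact_force: [-0.2, -6.1, -14.1]
gripper_width: 0.193
grasp_force: 41.3
t: 5.07
eef_pos: [0.5773, 0.0586, 0.1276]
tool_rot: [-0.002, -0.031, 1.0, -0.001]
contact_force: [0.8, -5.6, -14.7]
gripper_width: 0.191
grasp_force: 41.2
```

Not at the stop yet (no x force), so I keep pulling, and take out the vertical load.

```bash
python3 -m jog '[[-0.2,-0.1,0.1,0],[-0.4,-0.1,0.2,0],[-0.6,-0.1,0.2,0],[-0.8,-0.1,0.2,0],[-1,-0.1,0.2,0],[-1,-0.1,0.2,0]]'
```

```text
t: 5.57
eef_pos: [0.5795, 0.0587, 0.127]
tool_rot: [-0.01, -0.031, 0.999, -0.0]
contact_force: [-30.8, -5.0, 24.3]
gripper_width: 0.193
grasp_force: 45.5
```

The stop is reached (31 N reaction). Unload, release and rise.

```bash
python3 -m jog '[[0.3,0,-0.1,0],[0.6,0,-0.1,0],[0.7,0,-0.1,0],[0.7,0,-0.1,0]]'
python3 -m jog '[[0,0,0,0],[0,0,0,0],[0,0,0,0],[0,0,0,0],[0,0,0,0],[0,0,0,0]]' -1 40
python3 -m jog '[[0,0,-1,0],[0,0,-3,0],[0,0,-6,0],[0,0,-8,0],[0,0,-9,0],[0,0,-9,0]]'
python3 - <<'E'
from h import *
c=cam('side'); w=pts(c); Z=w[...,2]
hsv=cv2.cvtColor(c['pixels'],cv2.COLOR_RGB2HSV); S=hsv[...,1]
roi=np.zeros(Z.shape,bool); roi[190:380,220:350]=1
for t,m in(('lid',(S<70)&(abs(Z-.1)<.004)),('bar',(S<90)&(abs(Z-.117)<.004)),('knob',(abs(Z-.149)<.007))):
    k,l,st,ce=cv2.connectedComponentsWithStats((m&roi).astype(np.uint8))
    for i in range(1,k):
        if st[i,4]>=20:
            p=w[l==i]; print(t,st[i,4],ce[i].round(),'mid',((np.nanpercentile(p,2,0)+np.nanpercentile(p,98,0))/2).round(4),'ext',np.ptp(p,0).round(3))
save('back.png',cv2.resize(c['pixels'][150:400,180:430],None,fx=2.2,fy=2.2))
E
python3 st.py .480 .058 .056
```

```text
t: 5.9
eef_pos: [0.5794, 0.0587, 0.1273]
tool_rot: [-0.002, -0.031, 1.0, -0.0]
contact_force: [-5.5, -4.2, -7.1]
gripper_width: 0.192
grasp_force: 42.2
t: 6.4
eef_pos: [0.582, 0.0599, 0.1287]
tool_rot: [0.001, -0.032, 0.999, 0.0]
contact_force: [-0.4, 0.5, -0.1]
gripper_width: 0.997
grasp_force: 0.0
t: 6.9
eef_pos: [0.5831, 0.0596, 0.2213]
tool_rot: [0.003, -0.032, 1.0, 0.001]
contact_force: [-0.4, 0.2, -0.5]
gripper_width: 1.001
grasp_force: 0.0
lid 376 [307. 231.] mid [ 0.4853 -0.0559  0.0998] ext [0.059 0.062 0.008]
lid 480 [303. 265.] mid [0.4793 0.0593 0.0999] ext [0.059 0.06  0.008]
lid 608 [302. 300.] mid [0.4701 0.1631 0.0998] ext [0.058 0.058 0.008]
lid 22 [240. 327.] mid [0.57   0.2378 0.0999] ext [0.01  0.006 0.008]
lid 119 [305. 376.] mid [0.444  0.3337 0.1004] ext [0.055 0.016 0.008]
bar 192 [260. 227.] mid [ 0.5836 -0.0384  0.1171] ext [0.018 0.14  0.008]
bar 353 [246. 288.] mid [0.574  0.1486 0.1174] ext [0.021 0.166 0.008]
knob 75 [252. 243.] mid [0.5784 0.0613 0.1487] ext [0.016 0.017 0.013]
t 6.95 p [0.5821 0.0596 0.2193] yaw 3.62 F [-0.24 -0.15 -0.03] w 0.996 g 0.0
tool cm [10.23  0.47 16.31] spin to 3.1deg 0.009
```

View pics/back.png

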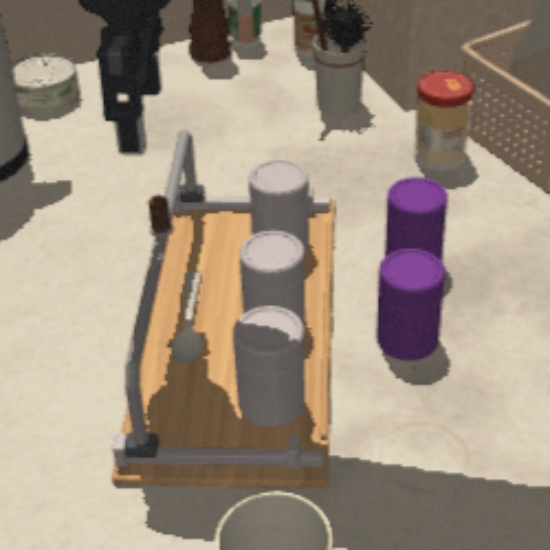

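The rail is back: knob at about (160,213), uprights against the rear stops. All tins are upright. On to the middle tin.

```bash
python3 -m jog '[[1,0.1,0,0],[3,0.2,0,0],[5.5,0.3,0,0.01],[8,0.4,0,0.01],[9.5,0.5,0,0.01],[10.2,0.5,0,0.01],[10.2,0.5,0,0.01]]' -1 40
python3 st.py .480 .059 .056
```

```text
t: 7.53
eef_pos: [0.477, 0.0579, 0.2172]
tool_rot: [-0.001, -0.027, 1.0, -0.0]
contact_force: [-0.7, -0.0, 0.2]
gripper_width: 0.999
grasp_force: 0.0
t 7.5333 p [0.477  0.0579 0.2172] yaw 3.08 F [-0.72 -0.01  0.2 ] w 0.999 g 0.0
tool cm [-0.36  0.1  16.12] spin to 3.1deg -0.0
```

```bash
python3 -m jog '[[-0.1,0,1,0],[-0.2,0,3,0],[-0.2,0.1,6,0],[-0.2,0.1,9,0],[-0.2,0.1,11.5,0],[-0.2,0.1,13.5,0],[-0.2,0.1,15,0],[-0.2,0.1,15.8,0],[-0.2,0.1,16,0],[-0.2,0.1,16,0]]' -1 40
python3 st.py .480 .059 .056
python3 -m jog '[[0,0,0,0],[0,0,0,0],[0,0,0,0],[0,0,0,0],[0,0,0,0],[0,0,0,0],[0,0,0,0],[0,0,0,0]]' 1 40
```

```text
t: 8.37
eef_pos: [0.4816, 0.0589, 0.0576]
tool_rot: [-0.0, -0.026, 1.0, -0.0]
contact_force: [0.2, -0.1, 0.5]
gripper_width: 0.998
grasp_force: 0.0
t 8.3667 p [0.4816 0.0589 0.0576] yaw 3.03 F [ 0.19 -0.11  0.49] w 0.998 g 0.0
tool cm [0.16 0.02 0.16] spin to 3.1deg -0.001
t: 9.03
eef_pos: [0.4823, 0.0592, 0.0594]
tool_rot: [0.001, -0.026, 1.0, 0.0]
contact_force: [-0.7, -1.6, 7.1]
gripper_width: 0.698
grasp_force: 43.3
```

```bash
python3 -m jog '[[0,0,-0.2,0],[0,0,-0.6,0],[0,0,-1.2,0],[0,0,-2,0],[0,0,-2.6,0],[0,0,-3,0],[0,0,-3,0],[0,0,-3,0],[0,0,-3,0]]'
for i in 1 2 3 4; do python3 -m jog '[[0,0,0,0],[0,0,0,0]]' | grep contact; done
```

```text
t: 9.78
eef_pos: [0.4812, 0.0592, 0.0882]
tool_rot: [-0.0, -0.027, 1.0, 0.0]
contact_force: [-0.1, -0.4, -1.0]
gripper_width: 0.698
grasp_force: 43.5
contact_force: [0.9, -0.5, -2.4]
contact_force: [-0.1, -0.4, -2.0]
contact_force: [-0.0, 0.5, -2.5]
contact_force: [-0.3, 0.9, -1.7]
```

About 2 N, so this is a light one. Put it back, release and rise.

```bash
python3 -m jog '[[0,0,0.4,0],[0,0,1,0],[0,0,1.7,0],[0,0,2.2,0],[0,0,2.5,0],[0,0,2.7,0],[0,0,2.8,0],[0,0,2.9,0],[0,0,2.9,0]]'
python3 -m jog '[[0,0,0,0],[0,0,0,0],[0,0,0,0],[0,0,0,0],[0,0,0,0],[0,0,0,0]]' -1 40
python3 -m jog '[[0,0,-1,0],[0,0,-3,0],[0,0,-6,0],[0,0,-8,0],[0,0,-9,0],[0,0,-9.5,0],[0,0,-9.5,0]]'
python3 st.py .471 .1625 .155
```

```text
t: 11.2
eef_pos: [0.4815, 0.0591, 0.0595]
tool_rot: [0.0, -0.027, 1.0, 0.0]
contact_force: [0.5, 0.1, -1.8]
gripper_width: 0.696
grasp_force: 43.5
t: 11.7
eef_pos: [0.4814, 0.0592, 0.0593]
tool_rot: [0.0, -0.027, 1.0, 0.0]
contact_force: [0.0, 0.5, -0.1]
gripper_width: 0.998
grasp_force: 0.0
t: 12.28
eef_pos: [0.4817, 0.0594, 0.1551]
tool_rot: [0.001, -0.027, 1.0, 0.0]
contact_force: [-0.1, -1.0, -0.5]
gripper_width: 1.002
grasp_force: 0.0
t 12.2833 p [0.4817 0.0594 0.1551] yaw 3.05 F [-0.1  -0.97 -0.49] w 1.002 g 0.0
tool cm [ 0.52 10.35  0.02] spin to 3.1deg -0.001
```

Next the left tin.

```bash
python3 -m jog '[[0.1,1,0,0],[0.2,3,0,0],[0.3,5.5,0,0],[0.4,8,0,0],[0.5,9.6,0,0],[0.5,10.3,0,0],[0.5,10.3,0,0],[0.5,10.3,0,0]]' -1 40
python3 st.py .471 .1625 .058
```

```text
t: 12.95
eef_pos: [0.4703, 0.1612, 0.1534]
tool_rot: [-0.001, -0.027, 1.0, -0.001]
contact_force: [0.3, -0.8, -0.2]
gripper_width: 1.004
grasp_force: 0.0
t 12.95 p [0.4703 0.1612 0.1534] yaw 3.07 F [ 0.28 -0.84 -0.22] w 1.004 g 0.0
tool cm [-0.09  0.14  9.54] spin to 3.1deg -0.001
```

```bash
python3 -m jog '[[0,0,1,0],[0,0.1,3,0],[0,0.1,5.5,0],[0,0.1,7.5,0],[0,0.1,9,0],[0,0.1,9.5,0],[0,0.1,9.5,0]]' -1 40
python3 -m jog '[[0,0,0,0],[0,0,0,0],[0,0,0,0],[0,0,0,0],[0,0,0,0],[0,0,0,0],[0,0,0,0],[0,0,0,0]]' 1 40
python3 -m jog '[[0,0,-0.2,0],[0,0,-0.6,0],[0,0,-1.2,0],[0,0,-2,0],[0,0,-2.6,0],[0,0,-3,0],[0,0,-3,0],[0,0,-3,0],[0,0,-3,0]]'
for i in 1 2 3 4; do python3 -m jog '[[0,0,0,0],[0,0,0,0]]' | grep contact; done
```

```text
t: 13.53
eef_pos: [0.4699, 0.161, 0.0577]
tool_rot: [-0.001, -0.026, 1.0, -0.001]
contact_force: [-0.2, -0.2, 0.0]
gripper_width: 1.001
grasp_force: 0.0
t: 14.2
eef_pos: [0.4717, 0.1625, 0.0605]
tool_rot: [0.001, -0.026, 1.0, 0.0]
contact_force: [-1.1, -2.6, 6.9]
gripper_width: 0.707
grasp_force: 43.3
t: 14.95
eef_pos: [0.4707, 0.1627, 0.0892]
tool_rot: [-0.0, -0.027, 1.0, -0.0]
contact_force: [0.7, -0.3, -2.2]
gripper_width: 0.704
grasp_force: 43.5
contact_force: [0.2, 0.5, -1.3]
contact_force: [-0.3, 0.6, -2.3]
contact_force: [-0.3, -0.1, -1.9]
contact_force: [0.0, -0.6, -2.2]
```

About 2 N again, so also light. Put it back and go to the right tin, staying above the lids.

```bash
python3 -m jog '[[0,0,0.4,0],[0,0,1,0],[0,0,1.7,0],[0,0,2.2,0],[0,0,2.5,0],[0,0,2.7,0],[0,0,2.8,0],[0,0,2.9,0],[0,0,2.9,0]]'
python3 -m jog '[[0,0,0,0],[0,0,0,0],[0,0,0,0],[0,0,0,0],[0,0,0,0],[0,0,0,0]]' -1 40
python3 -m jog '[[0,0,-1,0],[0,0,-3,0],[0,0,-6,0],[0,0,-8,0],[0,0,-9,0],[0,0,-9.5,0],[0,0,-9.5,0]]'
python3 st.py .486 -.057 .155
```

```text
t: 16.37
eef_pos: [0.4709, 0.1627, 0.0606]
tool_rot: [0.0, -0.026, 1.0, 0.0]
contact_force: [-1.1, -0.5, -0.9]
gripper_width: 0.698
grasp_force: 43.6
t: 16.87
eef_pos: [0.4709, 0.1628, 0.0603]
tool_rot: [0.0, -0.027, 1.0, 0.0]
contact_force: [-0.3, -0.2, -0.4]
gripper_width: 1.003
grasp_force: 0.0
t: 17.45
eef_pos: [0.4712, 0.163, 0.1562]
tool_rot: [0.001, -0.027, 1.0, 0.001]
contact_force: [0.1, -0.0, -0.2]
gripper_width: 1.001
grasp_force: 0.0
t 17.45 p [0.4712 0.163  0.1562] yaw 3.05 F [ 0.08 -0.   -0.15] w 1.001 g 0.0
tool cm [ -0.31 -22.05   0.09] spin to 3.1deg -0.001
```

```bash
python3 -m jog '[[0,-1,0,0],[0,-3,0,0],[-0.1,-6,0,0],[-0.1,-9.5,0,0],[-0.2,-13,0,0],[-0.2,-16.5,0,0],[-0.3,-19.5,0,0],[-0.3,-21.3,0,0],[-0.3,-22,0,0],[-0.3,-22,0,0],[-0.3,-22,0,0]]' -1 40
python3 st.py .486 -.057 .058
```

```text
t: 18.37
eef_pos: [0.4849, -0.0562, 0.1545]
tool_rot: [-0.001, -0.027, 1.0, 0.0]
contact_force: [0.9, 0.6, -0.1]
gripper_width: 1.001
grasp_force: 0.0
t 18.3667 p [ 0.4849 -0.0562  0.1545] yaw 3.04 F [ 0.9   0.59 -0.13] w 1.001 g 0.0
tool cm [-0.13 -0.08  9.65] spin to 3.1deg -0.001
```

```bash
python3 -m jog '[[0,0,1,0],[-0.1,-0.1,3,0],[-0.1,-0.1,5.5,0],[-0.1,-0.1,7.5,0],[-0.1,-0.1,9,0],[-0.1,-0.1,9.6,0],[-0.1,-0.1,9.6,0]]' -1 60
python3 -m jog '[[0,0,0,0],[0,0,0,0],[0,0,0,0],[0,0,0,0],[0,0,0,0],[0,0,0,0],[0,0,0,0],[0,0,0,0]]' 1 60
python3 -m jog '[[0,0,-0.2,0],[0,0,-0.6,0],[0,0,-1.2,0],[0,0,-2,0],[0,0,-2.6,0],[0,0,-3,0],[0,0,-3,0],[0,0,-3,0],[0,0,-3,0]]'
for i in 1 2 3 4; do python3 -m jog '[[0,0,0,0],[0,0,0,0]]' | grep contact; done
```

```text
t: 18.95
eef_pos: [0.4852, -0.0564, 0.0575]
tool_rot: [-0.002, -0.028, 1.0, 0.0]
contact_force: [-0.4, 0.4, 0.6]
gripper_width: 1.0
grasp_force: 0.0
t: 19.62
eef_pos: [0.4875, -0.0577, 0.0605]
tool_rot: [0.001, -0.027, 1.0, 0.0]
contact_force: [-0.5, -0.8, 6.3]
gripper_width: 0.695
grasp_force: 65.4
t: 20.37
eef_pos: [0.4864, -0.0576, 0.0892]
tool_rot: [-0.0, -0.027, 1.0, 0.0]
contact_force: [1.3, -0.6, -4.5]
gripper_width: 0.699
grasp_force: 65.8
contact_force: [-0.2, -0.0, -6.2]
contact_force: [0.6, 0.5, -5.8]
contact_force: [-0.8, -0.4, -5.2]
contact_force: [-0.0, -0.1, -5.7]
```

About 5.6 N, so this is the heavy one. Raise it another 12 cm, settle and check.

```bash
python3 -m jog '[[0,0,-0.4,0],[0,0,-1.2,0],[0,0,-2.4,0],[0,0,-3.8,0],[0,0,-5.2,0],[0,0,-6.6,0],[0,0,-8,0],[0,0,-9.4,0],[0,0,-10.6,0],[0,0,-11.4,0],[0,0,-11.8,0],[0,0,-12,0],[0,0,-12,0],[0,0,-12,0],[0,0,-12,0],[0,0,-12,0],[0,0,-12,0],[0,0,-12,0]]'
python3 - <<'E'
from h import *
c=cam('side'); save('end.png',c['pixels'])
E
python3 st.py
```

```text
t: 22.53
eef_pos: [0.4864, -0.0578, 0.209]
tool_rot: [-0.0, -0.027, 1.0, -0.0]
contact_force: [-1.4, -0.1, -4.6]
gripper_width: 0.696
grasp_force: 65.9
t 22.5833 p [ 0.4865 -0.0578  0.2091] yaw 3.05 F [-0.87  0.62 -5.75] w 0.698 g 65.9
```

View pics/end.png

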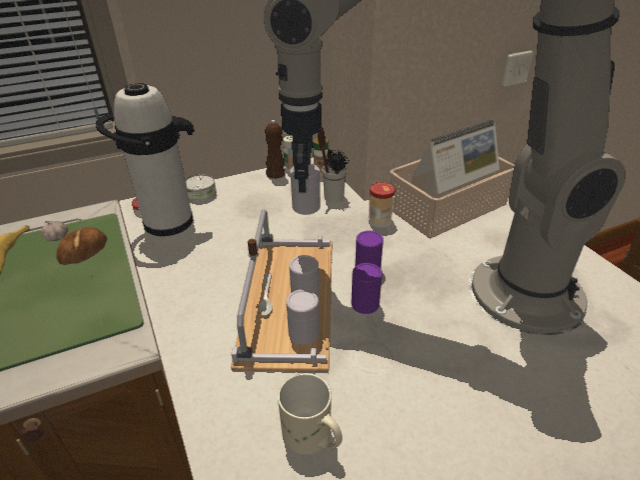

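The tin is held upright at (306,188), with its underside about 0.16 m above the worktop. The other two stand at (304,275) and (303,320), the rail is back, and the mug, jar and spoon look unmoved.

```bash
python3 -c "from station import bot; print(bot.hand_in())"
```

```text
the job is handed in; nothing more can be done
None
```

The rail is back at its stop, and I handed in holding the heaviest tin, the right-hand one at about 0.57 kg against about 0.2 kg for each of the others, upright and still about 6 cm above their lids.

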